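# Zero the bank counter and enter the first count on its fourth key

### The job

Start a new specimen count on the grey bank counter: push the reset lever on its right end all the way back and let it spring forward again, then lightly press the fourth key from the left fully down and let it come back up. Do not press the other keys, lift or shove the counter, or disturb the small things around it.

Things in the scene. Friction and masses are not known exactly. Their poses are not given: they have to be found in the camera images.
- counter: Bank counter, grey metal, loose on the worktop (1.8 kg; a hard shove slides it); footprint 150 x 206 mm. Origin: centre of the underside. +x to its rear, +y to its left end (seen from the keys), +z up. Front: deck 26 mm high with five identical black keys in a row; rear, from x = -14 mm: housing 84 mm high, front sloping back, a register window over each key. Reset lever on the right end (-y).
- key_4_top (a point): Middle of the top of the fourth key cap from the left: at rest x = -54, y = -36, z = 45 mm in the counter's frame. Each cap is 22 mm wide, 23 mm front to back; keys are 36 mm apart centre to centre, with 14 mm free between caps. The housing begins 40 mm behind this point and rises 39 mm above it.
- key_4 (a joint): Tilt of the fourth key from the left: 0 at rest, 0.16 rad fully down. The cap then has sunk 9 mm. A spring pushes back with about 1.2 N at rest and 3 N fully down and brings the key up again when released.
- reset_grip (a point): Centre of the reset lever's grip, a black bar 32 mm long, 14 mm thick, sticking out sideways (along counter y) from the top of the arm; at rest x = 9, y = -129, z = 104 mm in the counter's frame. The 60 mm arm pivots about y at x = 30, z = 48 mm and stands between grip and housing; the housing's end is 26 mm from the grip's centre. Space before and behind the grip is free.
- reset_lever (a joint): Swing of the reset lever: 0 at rest (leaning to the front), 0.7 rad pushed fully back to its stop; the grip then has moved 41 mm to the counter's rear, rising 4 mm midway. A spring resists with about 0.9 N at first, 2.4 N at the stop, and brings the lever forward again when released.
- left_end (a point): Point on the counter's left end: x = 0, y = 103 mm, z = 84 mm in the counter's frame.
- right_end (a point): Point on the counter's right end: x = 0, y = -103 mm, z = 84 mm in the counter's frame.
- key_1 (a joint): Tilt of the first (leftmost) key from the left: 0 at rest, 0.16 rad fully down. To be left alone.
- key_2 (a joint): Tilt of the second key from the left: 0 at rest, 0.16 rad fully down. To be left alone.
- key_3 (a joint): Tilt of the third key from the left: 0 at rest, 0.16 rad fully down. To be left alone.
- key_5 (a joint): Tilt of the fifth (rightmost) key from the left: 0 at rest, 0.16 rad fully down. To be left alone.
- tally_counter: Chrome hand tally counter lying flat, 74 x 49 x 25 mm, beside the left end of the bank counter. A bystander. Origin: centre of its underside.
- petri_1: Petri dish with agar, no lid, diameter 60 mm, 13 mm high, farther out to the left. A bystander. Origin: centre of its underside.
- needle_0: Dissecting needle with a wooden handle, lying along the front of the bank counter, 128 mm long, 9 mm thick. A bystander. Origin: centre of its underside.
- vial_1: Glass sample vial standing upright, diameter 20 mm, 64 mm high, beyond the reset lever to the front right. A bystander. Origin: centre of its underside.
- dropper_1: Dropper bottle standing upright, diameter 33 mm, 92 mm high, beyond the reset lever to the rear right. A bystander. Origin: centre of its underside.
- loupe: Folding loupe lying flat, 34 x 34 x 15 mm, farther out to the right. A bystander. Origin: centre of its underside.

How it is judged:
On the way, in this order (a step that is already met when the one before it is completed fails the run):
1. the reset lever is pushed fully back to its stop (over 0.6 of 0.7 rad), with the fourth key up (value of joint reset_lever above 0.6 rad and value of joint key_4 below 0.05 rad), for 0.05 s.
2. the lever is forward again (under 0.08 rad) and the fourth key is pressed fully down (over 0.125 of 0.16 rad) (value of joint reset_lever below 0.08 rad and value of joint key_4 above 0.125 rad), for 0.05 s.
At the end, for the whole second after the job is handed in: The reset lever is back at its front rest (under 0.08 rad) and all five keys are up (under 0.03 rad); the counter stands level and still on the worktop, both ends within 15 mm of where they began; the six small things round it are within 10 mm of where they were (value of joint reset_lever below 0.08 rad and value of joint each of key_4, key_1, key_2, key_3, key_5 below 0.03 rad and linear speed of counter below 0.01 m/s and height (world z) of counter below 0.005 m and angle between counter's own z axis and vertical below 0.04 rad and distance of each of left_end, right_end from where it was at the start of the episode below 0.015 m and distance of each of tally_counter, petri_1, needle_0, vial_1, dropper_1, loupe from where it was at the start of the episode below 0.01 m); the robot touches nothing.
It fails at once if a key other than the fourth was pressed (more than 0.05 rad) (value of joint any of key_1, key_2, key_3, key_5 above 0.05 rad).
It fails at once if the bank counter was pushed out of place (an end moved more than 15 mm) (distance of any of left_end, right_end from where it was at the start of the episode above 0.015 m).
It fails at once if the bank counter was lifted or tipped (height (world z) of counter above 0.008 m or angle between counter's own z axis and vertical above 0.08 rad).
It fails at once if the counter was struck or leant on hard (over 25 N) (contact force between the arm and counter above 25 N).
It fails at once if a small thing around the counter was disturbed (moved more than 10 mm) (distance of any of tally_counter, petri_1, needle_0, vial_1, dropper_1, loupe from where it was at the start of the episode above 0.01 m).
It also fails if it takes over 48 s, if anything falls off the work surface, if the arm or the gripper's body presses on something with over 40 N, if the wrist force passes 120 N, or if a joint passes its speed limit or range.

### The arm

A 6-joint arm with a two-finger parallel gripper is mounted at the origin on a cart in front of the work surface, level with it; the furniture and walls round the work are solid. World frame = base frame: x ahead of the robot, y to its left, z up, the work surface at z = 0. Lengths are in m, angles in rad, forces in N, time in s.
With the tool pointing down it reaches from about 0.325 to 0.875 m from the base axis. Payload 4.4 kg.
Tool frame: the origin (TCP) lies at the very end of the fingers, on their centre line; the grasp point (between the pads) lies 19 mm behind it; z points along the fingers, y is the line along which they close (so a half turn about z gives the same grasp; the last joint's range is limited). The gripper opens to 85 mm and grips with 20 to 120 N. Pads are 22 mm wide; open, the fingers measure 114 mm over their backs; the gripper's body (76 mm by 85 mm) begins 54 mm behind the grasp point. The pads swing forward as they close: fully open they stand 13 mm farther back than shut.
Start: joints at [-0.15, 0.207, 1.542, -0, 1.393, -0.15], TCP at [0.575, -0, 0.231] pointing down, gripper open.
Joint ranges: [-2.73, 2.73], [-0.86, 2.22], [0.23, 2.46], [-1.11, 4.25], [0.08, 2.63], [-2.82, 2.82]. Speed limits (rad/s): [2.79, 2.79, 3.14, 3.14, 3.14, 3.14].

### API

Orientations are given as a unit quaternion [x, y, z, w].
In Python, from plant import ctrl gives the robot as it stands.
- The arm moves only by the tool servo_tool, never from a script. Its argument "motion" is text: rows parted by semicolons, each of 7 numbers parted by spaces: the turn, a rotation vector about the world's x, y, z in degrees, then the shift along the world's x, y, z in mm, then the finger opening in mm, from 0 to 85.4. A call has 1 to 10 rows; each row is the pose to reach, as a shift and turn from the pose commanded when the call began; what a row does not reach only later rows make up. A row lasts 1/12 s, in which the tool goes at most 41.7 mm and 7.16 degrees, less where a joint would pass 70% of its speed; a pose out of reach is approached as far as the arm can. A call with a gripper value outside its range is refused whole. The fingers move at their own pace and stop on an object; "force" is the grip in N (left out, the last holds). Time passes only in rows, so rows that repeat a pose let the fingers close. It gives the time, the measured TCP pose, the force, the opening and the grip force at its end, in the units of the state.
- ctrl.read_state(): the state, without advancing time (a new reading comes with each control period).
- ctrl.grab_frame(name): name is "scene" or "side" or "wrist"; returns a dict with "color" (420x560x3 uint8, red, green, blue), "depth" (420x560 float32, m along the optical axis (not along the pixel's ray), 0 where there is no reading), "vfov" (degrees; the focal length in pixels is half the picture's height over the tangent of half this angle, whatever the lens; pixels are square), "cx", "cy" (the principal point, pixels), "R" (3x3) and "t" (3): a world point X has camera coordinates R X + t. Camera axes: x right, y down, z forward; pixel columns grow to the right and rows downward; lengths in m; the calibration is good to about 2 mm. A picture is of the moment at which its call begins.
- ctrl.hand_in(): hands the job in; it is judged then, once.
The state is a dict: "time_s": time; "joint_positions": joint angles; "qd": joint speeds; "joint_efforts": joint torques, N m; "tcp_pos": TCP position; "orientation": TCP orientation; "force": force on the tool from outside, world axes, zero at the start; "torque": the same for the moment, N m; "grip_width": finger opening in m; "grasp_force": force on a finger pad.
Only numpy, scipy, OpenCV 4.12 (cv2) and the standard library are available. Lean on these libraries where they do the work, as an engineer would, in place of code of your own. Each camera call takes 0.05 s, during which the arm holds its last target. There are 200 camera calls.

## Working session

There is one attempt and no reset: what is moved stays moved. The work goes in short steps, Python scripts to look and compute and a tool call to move; the robot and the scene stay as the last step left them, time stands still between calls to the robot, and variables do not carry over. Pictures are saved under pics/ and viewed, at most 10 in all, crops included, and the job is handed in when it is done.

Besides the shell and the picture viewer there is one more tool, called after "Emit:" as a command line: name --argument value ..., lists and objects as JSON in quotes. servo_tool: Moves the arm, as the interface text tells. Its arguments: {"type":"object","properties":{"motion":{"type":"string"},"force":{"type":"number"}},"required":["motion"]}

```bash
mkdir -p pics; cat > h.py <<'E'
import numpy as np,cv2
from plant import ctrl
def cloud(f):
    d=f["depth"];h,w=d.shape;F=h/2/np.tan(np.radians(f["vfov"])/2)
    v,u=np.mgrid[:h,:w];P=np.stack([(u-f["cx"])/F*d,(v-f["cy"])/F*d,d],-1)
    W=(P-f["t"])@f["R"]; W[d<=0]=np.nan
    return W
E
python3 - <<'E'
from h import *
for n in("scene","side"):
    f=ctrl.grab_frame(n);np.savez(f"{n}.npz",W=cloud(f),c=f["color"]);cv2.imwrite(f"pics/{n}0.png",f["color"][:,:,::-1])
    print(n,-f["R"].T@f["t"],f["R"][2])
E
```

```text
scene [0.19563929 0.78558491 0.93244311] [ 0.31913323 -0.5915865  -0.74039138]
side [ 0.19593624 -0.84344835  0.66953426] [ 0.31139024  0.812601   -0.49266189]
```

View pics/scene0.png

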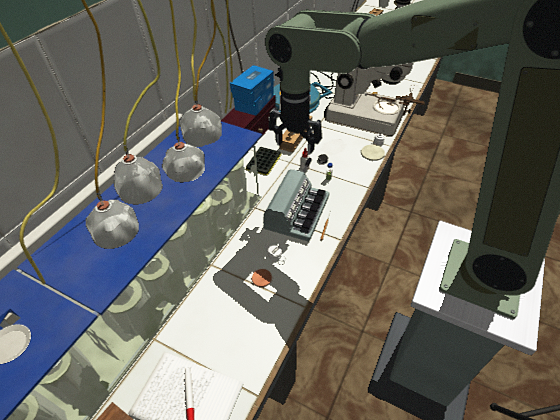

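View pics/side0.png

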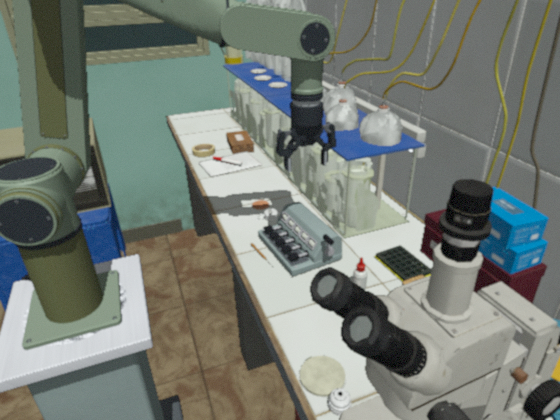

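The scene view shows the counter at about (297,205) and the side view at about (300,240). The vial and dropper are at about (328,172) in scene and (360,268) in side. Next I fit the counter's pose from depth.

```bash
python3 - <<'E'
from h import *
box={"scene":(165,245,255,335),"side":(200,275,255,345)}
for n in box:
    z=np.load(n+".npz");a,b,c,d=box[n];W=z["W"][a:b,c:d].reshape(-1,3)
    print(n,np.nanmin(W,0),np.nanmax(W,0))
    print(np.histogram(W[:,2],bins=np.arange(-.01,.13,.006)))
    T=W[(W[:,2]>.079)&(W[:,2]<.089)].astype(np.float32)
    r=cv2.minAreaRect(T[:,:2]*1000);print("top",len(T),r,cv2.boxPoints(r).tolist())
    B=W[(W[:,2]>.015)&(W[:,2]<.092)].astype(np.float32)
    r=cv2.minAreaRect(B[:,:2]*1000);print("all",len(B),r,cv2.boxPoints(r).tolist())
    B=W[(W[:,2]>.092)];print("hi",len(B),B.mean(0),B.min(0),B.max(0))
    s=cv2.resize(z["c"][a-30:b+20,c-30:d+40],None,fx=4,fy=4,interpolation=cv2.INTER_CUBIC)
    cv2.imwrite(f"pics/{n}1.png",s[:600,:800,::-1])
E
```

```text
scene [ 0.40379805 -0.25570987 -0.00815562] [0.77876683 0.17925035 0.16302565]
(array([ 101, 2622,  380,  179,  116,  346,  446,  118,  258,  263,   74,
        145,  119,  173,  188,  724,   74,    8,    5,    5,    3,    4,
          2]), array([-0.01 , -0.004,  0.002,  0.008,  0.014,  0.02 ,  0.026,  0.032,
        0.038,  0.044,  0.05 ,  0.056,  0.062,  0.068,  0.074,  0.08 ,
        0.086,  0.092,  0.098,  0.104,  0.11 ,  0.116,  0.122,  0.128]))
top 820 ((632.8612670898438, 14.167503356933594), (135.00608825683594, 217.90505981445312), 6.2558794021606445) [[553.8877563476562, 115.11550903320312], [577.6326293945312, -101.49195861816406], [711.8347778320312, -86.78050231933594], [688.0899047851562, 129.82696533203125]]
all 3021 ((580.146728515625, -13.339523315429688), (247.16436767578125, 357.7030334472656), 23.32708168029785) [[395.8446960449219, 101.95652770996094], [537.48779296875, -226.5076141357422], [764.44873046875, -128.6355743408203], [622.8056640625, 199.8285675048828]]
hi 44 [ 0.66532778 -0.0065086   0.12001259] [ 0.57114673 -0.10461917  0.09297915] [0.69857709 0.03
[... 437 characters left out ...]
4,  0.11 ,  0.116,  0.122,  0.128]))
top 787 ((640.3142700195312, 11.028076171875), (152.30198669433594, 218.949462890625), 5.2146406173706055) [[554.5286254882812, 113.12857818603516], [574.4282836914062, -104.91471099853516], [726.0999145507812, -91.07242584228516], [706.2002563476562, 126.97086334228516]]
all 4101 ((592.1312255859375, 46.240447998046875), (308.5998840332031, 251.82080078125), 85.48555755615234) [[454.4664306640625, -97.67032623291016], [705.5059814453125, -117.4912338256836], [729.7960205078125, 190.15121459960938], [478.7564697265625, 209.97213745117188]]
hi 239 [ 0.44107758 -0.38721191  0.29543008] [ 0.34333635 -0.56231938  0.09292692] [0.71270463 0.05736551 0.40686248]
```

View pics/side1.png

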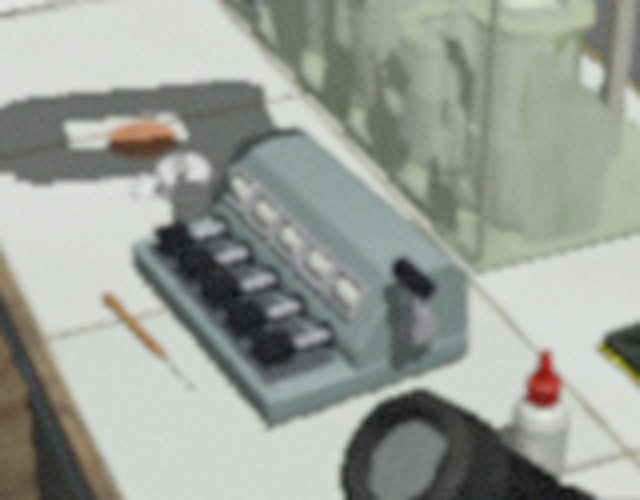

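View pics/scene1.png

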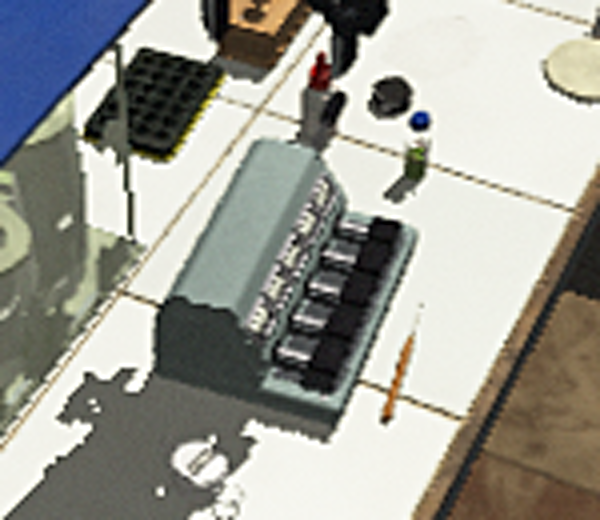

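The crops show five black keys in a row. In the side crop, key 4 is at (255,310) and the grip at (413,278). In the scene crop, the grip is at (333,107), with the dropper just behind it and the vial at (416,155). I fit the keys, the grip and the housing top from colour and depth.

```bash
python3 - <<'E'
from h import *
for n in("scene","side"):
    z=np.load(n+".npz");W=z["W"];c=z["c"].astype(int);m=c.max(2)
    inb=(W[...,0]>.42)&(W[...,0]<.8)&(abs(W[...,1])<.25)
    K=inb&(m<75)&(W[...,2]>.038)&(W[...,2]<.052)&(W[...,0]<.62)
    nn,l,st,ce=cv2.connectedComponentsWithStats(K.astype(np.uint8),connectivity=4)
    for i in range(1,nn):
        if st[i,4]>8: p=W[l==i];print(n,"key",st[i,4],ce[i].round(),(np.median(p,0)*1e3).round(1),((p.min(0)+p.max(0))*500).round(1))
    G=inb&(m<75)&(W[...,2]>.095)&(W[...,2]<.118)
    p=W[G]*1e3;print("grip",len(p),p.min(0).round(),p.max(0).round(),np.median(p,0).round(1))
    T=inb&(abs(W[...,2]-.084)<.003)
    nn,l,st,ce=cv2.connectedComponentsWithStats(T.astype(np.uint8),connectivity=4)
    i=1+st[1:,4].argmax();p=W[l==i]*1e3;r=cv2.minAreaRect(p[:,:2].astype(np.float32));print("top",len(p),r,cv2.boxPoints(r).round(1).tolist(),np.median(p[:,2]))
    for nm,lo,hi,x0,x1,y0,y1 in(("right",.008,.12,.45,.8,-.26,-.135),("left",.008,.05,.45,.8,.13,.24),("front",.004,.02,.4,.5,-.15,.2)):
        M=(W[...,2]>lo)&(W[...,2]<hi)&(W[...,0]>x0)&(W[...,0]<x1)&(W[...,1]>y0)&(W[...,1]<y1)
        nn,l,st,ce=cv2.connectedComponentsWithStats(M.astype(np.uint8))
        for i in range(1,nn):
            if st[i,4]>8: p=W[l==i]*1e3;print(nm,st[i,4],ce[i].round(),p.min(0).round(),p.max(0).round())
E
```

```text
scene key 43 [321. 192.] [509.7 -63.3  44.6] [508.  -65.6  44.4]
scene key 49 [318. 200.] [505.8 -27.4  44.5] [505.1 -29.6  43.1]
scene key 50 [314. 208.] [500.8   8.1  44.1] [502.6   8.1  42.7]
scene key 49 [310. 216.] [497.5  42.7  43.8] [497.8  42.   43.1]
scene key 92 [277. 224.] [570.4 116.2  45. ] [572.9 111.   45. ]
scene key 56 [306. 225.] [493.   79.5  44.6] [493.3  77.6  44.4]
grip 34 [ 572. -128.   95.] [699.  25. 118.] [ 578.9 -106.1  109.6]
top 706 ((591.8917846679688, 16.53105926513672), (52.276065826416016, 204.28134155273438), 6.338696002960205) [[554.5999755859375, 115.19999694824219], [577.2000122070312, -87.9000015258789], [629.0999755859375, -82.0999984741211], [606.5999755859375, 120.9000015258789]] 83.69672515694138
right 114 [287. 145.] [ 698. -260.    8.] [ 753. -245.   47.]
right 117 [304. 158.] [ 611. -201.    9.] [ 642. -175.   93.]
right 248 [268. 157.] [ 728. -226.    8.] [ 800. -135.   16.]
right 31 [322. 159.] [ 564. -260.    8.] [ 603. -237.   20.]
right 25 [330. 165.] [ 520. -187.   54.] [ 536. -172.   66.]
right 41 [329. 174.] [ 518. -191.    9.] [ 5
[... 547 characters left out ...]

side key 64 [293. 256.] [508.1 -70.1  44.1] [509.  -67.4  42.7]
grip 52 [ 571. -134.   99.] [ 582. -105.  112.] [ 575.8 -121.6  108.2]
top 687 ((591.1522827148438, 12.770774841308594), (49.808319091796875, 206.2701416015625), 6.336045265197754) [[555.0, 112.5], [577.7999877929688, -92.5], [627.2999877929688, -87.0], [604.5, 118.0]] 83.21703992537412
right 548 [406. 268.] [ 699. -260.    8.] [ 800. -135.   44.]
right 303 [361. 274.] [ 609. -212.   12.] [ 640. -184.   92.]
left 233 [318. 200.] [688. 130.   8.] [715. 239.  50.]
left 140 [271. 214.] [514. 158.   9.] [572. 205.  27.]
front 145 [276. 255.] [ 470. -101.    5.] [498. 100.  20.]
front 46 [258. 250.] [440.  -8.   4.] [459.  76.   8.]
```

```bash
python3 - <<'E'
from h import *
from scipy.spatial.transform import Rotation as R
s=ctrl.read_state();print(s["time_s"],s["tcp_pos"],s["joint_positions"],s["force"]);print(R.from_quat(s["orientation"]).as_matrix().round(3))
a=np.radians(6.3);M=np.array([[np.cos(a),-np.sin(a)],[np.sin(a),np.cos(a)]])
o=np.array([501,4.7])-M@[-54,0]
for p in([-54,-36],[9,-129],[9-36,-131],[9+20,-131]):print(p,(o+M@p).round(1))
E
```

```text
0.1 [5.74299510e-01 9.79293779e-05 2.30218257e-01] [-1.50485852e-01  2.07351169e-01  1.54284130e+00 -1.62339949e-05
  1.39351202e+00 -1.50519887e-01] [ 0.91997359 -0.47030127  0.29465231]
[[-0.     1.    -0.002]
 [ 1.     0.     0.   ]
 [ 0.    -0.002 -1.   ]]
[-54, -36] [505.  -31.1]
[9, -129] [ 577.8 -116.6]
[-27, -131] [ 542.2 -122.5]
[29, -131] [ 597.9 -116.4]
```

Emit:
servo_tool --motion "0 0 3 -9 -30 0 0; 0 0 6.3 -18 -62 0 0; 0 0 6.3 -27 -93 0 0; 0 0 6.3 -38 -122 0 0; 0 0 6.3 -38 -122 -30 0; 0 0 6.3 -38 -122 -60 0; 0 0 6.3 -38 -122 -80 0; 0 0 6.3 -38 -122 -80 0; 0 0 6.3 -38 -122 -80 0; 0 0 6.3 -38 -122 -80 0"

```text
time_s: 0.93
tcp_pos: [0.5379, -0.1222, 0.1524]
orientation: [0.667, 0.745, 0.0, 0.001]
force: [0.5, 0.2, 0.6]
grip_width: 0.0001
grasp_force: 0.0
```

```bash
python3 - <<'E'
from h import *
s=ctrl.read_state();print(s["time_s"],s["tcp_pos"],s["force"],s["grip_width"])
f=ctrl.grab_frame("side");W=cloud(f)*1e3
M=(W[...,2]>150)&(W[...,2]<190)&(abs(W[...,0]-537)<60)&(abs(W[...,1]+122)<60)
p=W[M];print("finger",len(p),p.min(0).round(),p.max(0).round())
s=cv2.resize(f["color"][160:290,220:400],None,fx=4,fy=4);cv2.imwrite("pics/a.png",s[:,:,::-1])
E
```

```text
0.9333 [ 0.53786239 -0.12222683  0.15241809] [0.54841393 0.18124045 0.64561801] 0.00010844027733493007
finger 167 [ 522. -138.  152.] [ 552. -119.  190.]
```

View pics/a.png

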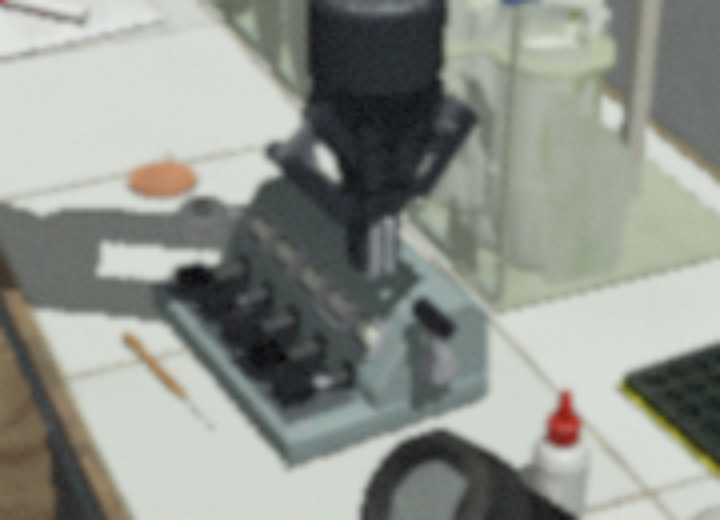

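The gripper is closed and sits clear, in front of the grip and above it. Finger thickness is about 30 mm. I lower, then push.

Emit:
servo_tool --motion "0 0 0 0 0 -30 0; 0 0 0 0 0 -55 0; 0 0 0 0 0 -64 0; 0 0 0 0 0 -64 0; 0 0 0 0 0 -64 0"

```text
time_s: 1.4
tcp_pos: [0.5378, -0.1222, 0.0884]
orientation: [0.667, 0.745, 0.0, 0.001]
force: [-0.2, 0.1, 0.3]
grip_width: 0.0004
grasp_force: 0.0
```

Emit:
servo_tool --motion "0 0 0 7 0.8 0 0; 0 0 0 14 1.5 0 0; 0 0 0 20 2.2 0 0; 0 0 0 26 2.9 0 0; 0 0 0 32 3.5 0 0; 0 0 0 38 4.2 0 0; 0 0 0 43 4.7 0 0; 0 0 0 43 4.7 0 0"

```text
time_s: 2.07
tcp_pos: [0.581, -0.1172, 0.0873]
orientation: [0.667, 0.745, 0.0, 0.0]
force: [-2.4, 0.2, 2.0]
grip_width: 0.0
grasp_force: 0.9
```

```bash
cat > look.py <<'E'
from h import *
import sys
s=ctrl.read_state();print(s["time_s"],s["tcp_pos"],s["force"])
f=ctrl.grab_frame("side");W=cloud(f)*1e3
c=f["color"];m=c.max(2)
T=(abs(W[...,2]-84)<3)&(abs(W[...,0]-591)<60)&(abs(W[...,1]-14)<125)
p=W[T];r=cv2.minAreaRect(p[:,:2].astype(np.float32));print("top",len(p),r)
G=(m<75)&(W[...,2]>93)&(W[...,2]<118)&(W[...,0]>560)&(W[...,0]<650)&(abs(W[...,1]+116)<25)
p=W[G];print("grip+finger",len(p),p.min(0).round(),p.max(0).round())
s=cv2.resize(c[160:290,220:400],None,fx=4,fy=4);cv2.imwrite(f"pics/{sys.argv[1]}.png",s[:,:,::-1])
E
python3 look.py b
```

```text
2.0667 [ 0.58101442 -0.11718016  0.08729532] [-2.38401159  0.20081209  1.99057577]
top 372 ((590.32080078125, 15.134506225585938), (50.101295471191406, 200.2708740234375), 5.868982791900635)
grip+finger 61 [ 565. -131.   95.] [ 605. -114.  117.]
```

View pics/b.png

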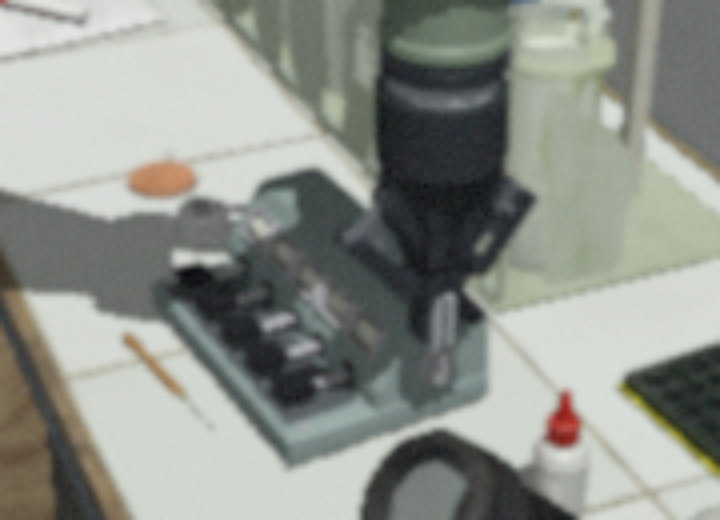

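The finger is behind the lever and the counter is still in place. I continue toward the stop in small steps.

Emit:
servo_tool --motion "0 0 0 3 0.3 0 0; 0 0 0 6 0.7 0 0; 0 0 0 9 1 0 0; 0 0 0 12 1.3 0 0; 0 0 0 12 1.3 0 0"

```text
time_s: 2.53
tcp_pos: [0.5922, -0.1158, 0.087]
orientation: [0.667, 0.745, -0.0, -0.0]
force: [-2.4, 0.7, 0.3]
grip_width: 0.0003
grasp_force: 1.0
```

Emit:
servo_tool --motion "0 0 0 1.5 0.2 0 0; 0 0 0 3 0.3 0 0; 0 0 0 3 0.3 0 0"

```text
time_s: 2.78
tcp_pos: [0.5947, -0.1155, 0.0868]
orientation: [0.667, 0.745, -0.0, -0.0]
force: [-2.4, -0.2, 0.4]
grip_width: 0.0
grasp_force: 1.1
```

Emit:
servo_tool --motion "0 0 0 1.5 0.2 0 0; 0 0 0 3 0.3 0 0; 0 0 0 3 0.3 0 0"

```text
time_s: 3.03
tcp_pos: [0.5976, -0.1152, 0.0867]
orientation: [0.667, 0.745, -0.0, -0.001]
force: [-2.5, -0.3, -1.8]
grip_width: -0.0001
grasp_force: 1.3
```

```bash
python3 look.py c
```

```text
3.0333 [ 0.59761963 -0.11520257  0.08670501] [-2.49026384 -0.28364937 -1.75448718]
top 523 ((591.3306884765625, 12.539505004882812), (49.6239128112793, 205.09866333007812), 4.977477073669434)
grip+finger 62 [ 581. -131.   95.] [ 618. -110.  118.]
```

Emit:
servo_tool --motion "0 0 0 1.5 0.2 0 0; 0 0 0 2 0.2 0 0; 0 0 0 2 0.2 0 0"

```text
time_s: 3.33
tcp_pos: [0.5999, -0.1151, 0.0871]
orientation: [0.667, 0.745, -0.0, -0.0]
force: [-3.2, -0.5, -2.3]
grip_width: 0.0001
grasp_force: 1.4
```

Emit:
servo_tool --motion "0 0 0 1.5 0.2 0 0; 0 0 0 2 0.2 0 0; 0 0 0 2 0.2 0 0"

```text
time_s: 3.58
tcp_pos: [0.6015, -0.1149, 0.087]
orientation: [0.667, 0.745, -0.0, -0.001]
force: [-4.2, -0.1, -2.6]
grip_width: 0.0002
grasp_force: 2.0
```

```bash
python3 look.py d
```

```text
3.5833 [ 0.60152808 -0.11492668  0.08703734] [-4.21796426 -0.13320642 -2.57808191]
top 544 ((588.7373046875, 13.951171875), (47.443321228027344, 206.33445739746094), 3.5637128353118896)
grip+finger 60 [ 585. -131.   96.] [ 621. -111.  117.]
```

View pics/d.png

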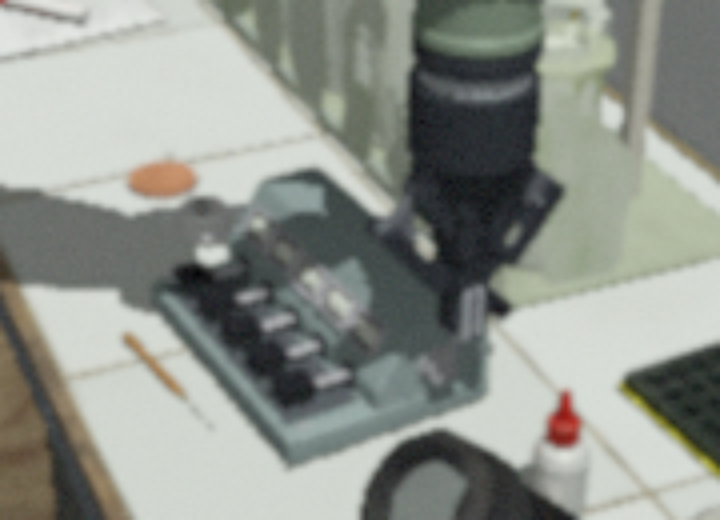

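Emit:
servo_tool --motion "0 0 0 1.5 0.2 0 0; 0 0 0 1.5 0.2 0 0; 0 0 0 1.5 0.2 0 0"

```text
time_s: 3.88
tcp_pos: [0.6031, -0.1146, 0.087]
orientation: [0.667, 0.745, -0.0, -0.001]
force: [-4.3, 0.6, -1.9]
grip_width: 0.0
grasp_force: 2.3
```

```bash
cat > keys.py <<'E'
from h import *
f=ctrl.grab_frame("side");W=cloud(f);m=f["color"].max(2)
K=(m<75)&(W[...,2]>.030)&(W[...,2]<.052)&(W[...,0]<.62)&(W[...,0]>.46)&(abs(W[...,1])<.1)
nn,l,st,ce=cv2.connectedComponentsWithStats(K.astype(np.uint8),connectivity=4)
for i in range(1,nn):
    if st[i,4]>15: p=W[l==i];print(st[i,4],ce[i].round(1),(np.median(p,0)*1e3).round(1),((p.min(0)+p.max(0))*500).round(1))
B=(W[...,2]>.010)&(W[...,2]<.024)&(W[...,0]<.6)&(W[...,0]>.46)&(W[...,1]<-.085)&(W[...,1]>-.12)
v,u=np.nonzero(B);print("corner px",u.min(),v.max(),(W[B].min(0)*1e3).round(1))
M=(W[...,2]>.08)&(abs(W[...,1]+.115)<.06)&(abs(W[...,0]-.58)<.12)
for z in range(90,220,15):
    q=W[M&(abs(W[...,2]-z/1e3)<.008)]
    if len(q):print(z,(q.min(0)*1e3).round(),(q.max(0)*1e3).round())
E
python3 keys.py
```

```text
28 [281.5 225.9] [533.6  76.6  38.3] [533.7  81.5  36.9]
53 [268.8 228.8] [493.1  69.3  43.7] [499.3  74.6  40.2]
16 [286.8 231. ] [537.3  46.3  39.6] [538.1  50.6  37.3]
54 [274.2 234.9] [496.5  36.   44. ] [498.9  38.7  42.3]
59 [280.2 241.5] [500.4   0.   44.2] [501.4   5.2  39. ]
63 [286.9 248.6] [505.  -35.2  43.9] [505.4 -33.   42.2]
64 [293.8 256. ] [509.7 -72.4  44. ] [511.1 -68.2  42.1]
corner px 289 275 [ 490.5 -100.9   10. ]
90 [ 576. -129.   82.] [614. -55.  98.]
105 [ 586. -130.   97.] [ 629. -111.  113.]
120 [ 587. -130.  112.] [ 621. -114.  128.]
135 [ 566. -133.  127.] [ 638. -105.  143.]
150 [ 555. -134.  142.] [ 648. -103.  158.]
165 [ 541. -135.  157.] [ 661. -106.  173.]
180 [ 540. -139.  172.] [ 663. -100.  188.]
195 [ 552. -138.  187.] [ 641. -112.  203.]
210 [ 563. -153.  202.] [ 623. -111.  218.]
```

The force has levelled at about 4.3 N, above the 2.4 N spring force, and the grip's rear edge has moved about 45 mm, so the lever is at its stop. I release it forward and lift.

Emit:
servo_tool --motion "0 0 0 -6 -0.7 0 0; 0 0 0 -14 -1.5 0 0; 0 0 0 -22 -2.4 0 0; 0 0 0 -30 -3.3 0 0; 0 0 0 -38 -4.2 0 0; 0 0 0 -46 -5.1 0 0; 0 0 0 -56 -6.2 0 0; 0 0 0 -66 -7.3 0 0; 0 0 0 -66 -7.3 20 0; 0 0 0 -66 -7.3 40 0"

```text
time_s: 4.77
tcp_pos: [0.5349, -0.1217, 0.1261]
orientation: [0.667, 0.745, -0.001, -0.002]
force: [0.9, -0.1, 0.4]
grip_width: -0.0003
grasp_force: 0.0
```

Emit:
servo_tool --motion "0 0 0 -10 20 0 0; 0 0 0 -18 50 0 0; 0 0 0 -26 75 0 0; 0 0 0 -33 90 0 0; 0 0 0 -33 90 0 0; 0 0 0 -33 90 0 0"

```text
time_s: 5.27
tcp_pos: [0.5041, -0.0318, 0.1275]
orientation: [0.667, 0.745, 0.0, 0.001]
force: [1.1, -0.5, -0.2]
grip_width: -0.0002
grasp_force: 0.0
```

```bash
python3 look.py e; python3 keys.py|head -8
```

```text
5.2667 [ 0.5041271  -0.03180689  0.12748817] [ 1.0638323  -0.54889845 -0.16439732]
top 636 ((592.74853515625, 2.2835235595703125), (50.453975677490234, 215.7727813720703), 6.710403919219971)
grip+finger 50 [ 573. -135.  102.] [ 585. -104.  112.]
68 [283.9 227.6] [536.2  68.5  39.9] [536.3  66.8  40. ]
57 [268.9 228.6] [493.9  71.   43.6] [499.5  75.1  40.3]
59 [274.6 234.9] [498.5  34.6  43.7] [502.6  42.2  38.7]
60 [280.4 241.4] [501.    0.9  43.9] [502.3   2.9  42.3]
62 [286.8 248.6] [504.6 -36.5  44. ] [505.6 -33.6  41.9]
65 [293.7 256. ] [509.3 -71.8  44.2] [510.7 -68.6  42.2]
corner px 290 274 [ 492.7 -102.2   10. ]
90 [ 578. -107.   82.] [625. -55.  90.]
```

View pics/e.png

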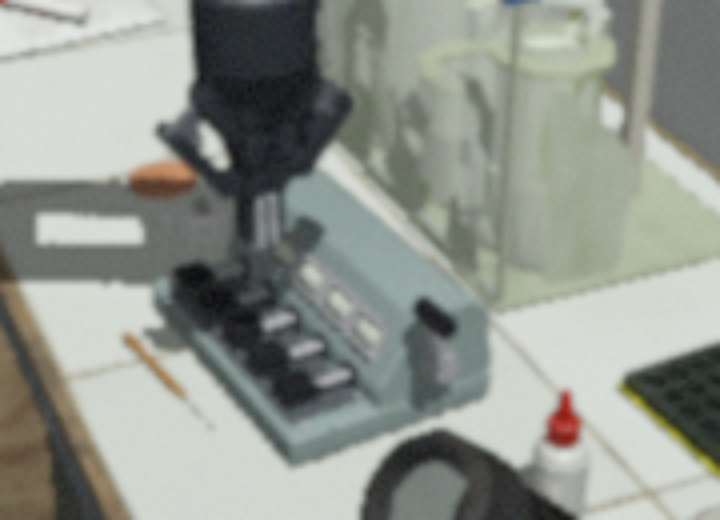

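The lever is forward again and the finger is above key 4. I lower onto the key.

Emit:
servo_tool --motion "0 0 0 0 0 -30 0; 0 0 0 0 0 -55 0; 0 0 0 0 0 -72 0; 0 0 0 0 0 -78 0; 0 0 0 0 0 -78 0"

```text
time_s: 5.78
tcp_pos: [0.5033, -0.0328, 0.0475]
orientation: [0.668, 0.744, -0.001, -0.002]
force: [-0.4, -0.9, -0.1]
grip_width: 0.0001
grasp_force: 0.0
```

Emit:
servo_tool --motion "0 0 0 0 0 -2 0; 0 0 0 0 0 -4 0; 0 0 0 0 0 -6 0; 0 0 0 0 0 -8 0; 0 0 0 0 0 -8 0"

```text
time_s: 6.2
tcp_pos: [0.5055, -0.0325, 0.042]
orientation: [0.667, 0.745, 0.0, 0.001]
force: [-0.2, -1.5, 1.9]
grip_width: 0.0005
grasp_force: 0.9
```

Emit:
servo_tool --motion "0 0 0 0 0 -1 0; 0 0 0 0 0 -2 0; 0 0 0 0 0 -2 0"

```text
time_s: 6.45
tcp_pos: [0.5052, -0.0324, 0.0397]
orientation: [0.667, 0.745, 0.0, 0.001]
force: [1.1, -2.1, 2.9]
grip_width: -0.0001
grasp_force: 1.1
```

Emit:
servo_tool --motion "0 0 0 0 0 -1 0; 0 0 0 0 0 -2 0; 0 0 0 0 0 -2 0"

```text
time_s: 6.7
tcp_pos: [0.5049, -0.0322, 0.0374]
orientation: [0.667, 0.745, 0.0, 0.0]
force: [0.7, -1.5, 3.0]
grip_width: -0.0001
grasp_force: 1.4
```

Emit:
servo_tool --motion "0 0 0 0 0 -1 0; 0 0 0 0 0 -1.5 0; 0 0 0 0 0 -1.5 0"

```text
time_s: 6.95
tcp_pos: [0.505, -0.0323, 0.0364]
orientation: [0.667, 0.745, 0.0, 0.0]
force: [-0.4, -2.5, 6.1]
grip_width: 0.0001
grasp_force: 3.1
```

Emit:
servo_tool --motion "0 0 0 0 0 -1 0; 0 0 0 0 0 -1 0; 0 0 0 0 0 -1 0"

```text
time_s: 7.2
tcp_pos: [0.5051, -0.0323, 0.0361]
orientation: [0.667, 0.745, 0.0, 0.0]
force: [-1.4, -2.5, 10.8]
grip_width: -0.0001
grasp_force: 5.5
```

```bash
python3 look.py g; python3 keys.py|head -8
```

```text
7.2 [ 0.50514095 -0.03233079  0.03606975] [-1.41108486 -2.51340934 10.75070789]
top 458 ((573.0437622070312, -4.000907897949219), (91.68788146972656, 203.98724365234375), 6.821383953094482)
grip+finger 48 [ 573. -136.  103.] [ 584. -105.  112.]
18 [294.4 238.7] [542.9   3.7  38.5] [541.4   2.9  40.9]
97 [291.2 254.6] [506.  -64.6  43.2] [506.9 -54.7  41.5]
corner px 290 275 [ 491.9 -102.7   10. ]
90 [ 577. -130.   82.] [625. -55.  97.]
105 [ 572. -135.   97.] [ 588. -102.  112.]
120 [ 577. -104.  112.] [ 577. -104.  112.]
135 [486. -57. 131.] [489. -55. 139.]
150 [494. -56. 144.] [494. -56. 144.]
```

View pics/g.png

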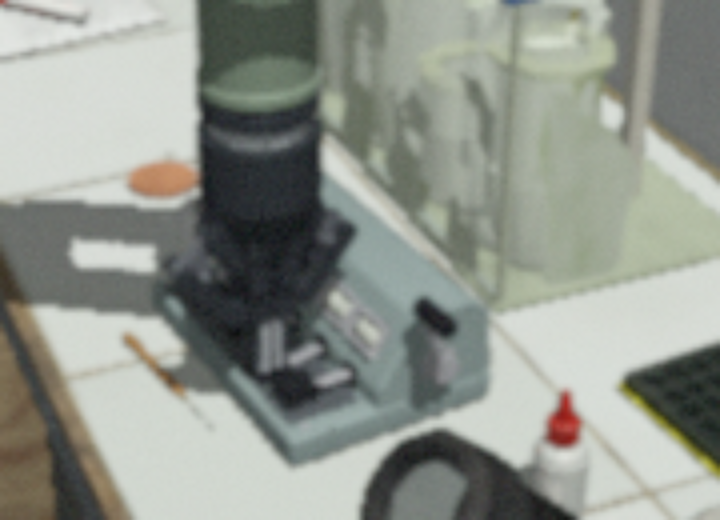

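The key is on its hard stop: it has sunk 9 mm and the force has jumped to 10.8 N. I lift straight up.

Emit:
servo_tool --motion "0 0 0 0 0 3 0; 0 0 0 0 0 7 0; 0 0 0 0 0 12 0; 0 0 0 0 0 25 0; 0 0 0 0 0 50 0; 0 0 0 0 0 80 0; 0 0 0 0 0 110 0; 0 0 0 0 0 140 0; 0 0 0 0 0 140 0; 0 0 0 0 0 140 0"

```text
time_s: 8.13
tcp_pos: [0.5052, -0.0319, 0.1764]
orientation: [0.667, 0.745, 0.001, 0.001]
force: [0.2, -0.1, -0.7]
grip_width: 0.0002
grasp_force: 0.0
```

```bash
python3 look.py k; python3 keys.py|head -8; python3 - <<'E'
from h import *
print(ctrl.hand_in())
E
```

```text
8.1333 [ 0.50516097 -0.03191852  0.17639164] [ 0.16837592 -0.14562638 -0.68803299]
top 684 ((591.9495849609375, 5.011741638183594), (52.02530288696289, 216.30091857910156), 6.939960956573486)
grip+finger 50 [ 572. -134.  101.] [ 584. -103.  112.]
29 [281.7 225.9] [534.1  78.2  38.6] [533.9  72.8  38.7]
56 [268.9 228.6] [493.9  70.7  43.8] [499.3  75.   41.1]
57 [274.6 234.9] [498.   34.9  43.5] [498.9  38.1  41.4]
59 [280.3 241.4] [500.4   1.1  43.9] [502.3   3.9  42.5]
62 [287.  248.6] [504.8 -36.1  44.2] [506.9 -33.3  42.2]
65 [293.7 256. ] [509.5 -71.1  44. ] [510.7 -69.4  42.7]
corner px 290 275 [ 491.5 -102.3   10.1]
90 [ 578. -107.   82.] [627. -55.  90.]
the job is handed in; nothing more can be done
None
```

The reset lever was pushed back to its stop and sprang forward again, then key 4 was pressed fully down and came back up; the counter moved only about 1 mm, and the job is handed in, though the hand-in call returned no verdict.

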